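# Pry the retaining ring off a torque meter's spindle

## Robot

A 6-joint arm with a two-finger parallel gripper is mounted at the origin on the work surface. World frame = base frame: x ahead of the robot, y to its left, z up, the work surface at z = 0. Lengths are in m, angles in rad, forces in N, time in s.
With the tool pointing down it reaches from about 0.35 to 0.975 m from the base axis. Payload 4.9 kg.
Tool frame: the origin (TCP) lies at the very end of the fingers, on their centre line; the grasp point (between the pads) lies behind it (manip.pinch_z is the y of the grasp point in the tool frame, in m); y points along the fingers, x is the direction in which the jaws open and shut, and the axes are right-handed (so a half turn about y gives the same grasp; the last joint's range is limited). The gripper opens to 85 mm and grips with 20 to 120 N. Pads are 22 mm wide; open, the fingers measure 114 mm over their backs; the gripper's body (76 mm by 85 mm) begins 54 mm behind the grasp point. The pads swing forward as they close: fully open they stand 13 mm farther back than shut.
Start: joints at [-1.297, 0.053, 1.613, -0, 1.476, -0.119], TCP at [0.239, -0.577, 0.231] pointing down, gripper open.
Joint ranges: [-3.01, 3.01], [-1.01, 2.22], [0.06, 2.58], [-1.02, 4.17], [0.09, 2.62], [-3.14, 3.14]. Speed limits (rad/s): [2.57, 2.57, 3.14, 3.14, 3.14, 3.14].

## Interface

Orientations are given as a unit quaternion [w, x, y, z].
In Python, from plant import manip gives the robot as it stands.
- The arm moves only by the tool drive_tool, never from a script. Its argument "motion" is a list of rows, each a list of 3 entries, a list of its own where there are three numbers: the shift along the tool's x, y, z in units of 25 mm (1.0 is 25 mm), then the turn, a rotation vector about the tool's x, y, z in units of 5 degrees (1.0 is 5 degrees), then the closure, from -1 (fully open) to 1 (shut). A call has 1 to 12 rows; each row shifts and turns the commanded pose from where the row before left it, along the tool's axes as they then stand; what a row does not reach is not made up. A row lasts 1/10 s, in which the tool goes at most 50 mm and 8.59 degrees, less where a joint would pass 70% of its speed; a pose out of reach is approached as far as the arm can. A call is refused whole if a number of a shift passes 1 or a number of a turn 1, either way. A call with a gripper value outside its range is refused whole. The fingers move at their own pace and stop on an object; the grip force is fixed at half the most. Time passes only in rows, so rows that do not move let the fingers close. It gives the time, the measured TCP pose, the force and the opening at its end, in the units of the state.
- manip.state(): the state, without advancing time (a new reading comes with each control period).
- manip.grab_frame(name): name is "side" or "top"; returns a dict with "img" (420x560x3 uint8, blue, green, red), "range_z" (420x560 float32, m along the optical axis (not along the pixel's ray), 0 where there is no reading), "camera_matrix" (3x3 intrinsics, pixels), "k1" (the pictures are not rectified: a ray, as slopes to the right and down, at radius r is drawn at 1 + k1 r^2 times it, then the intrinsics apply), "world_from_camera" (4x4, takes a point from camera to world coordinates). Camera axes: x right, y down, z forward; pixel columns grow to the right and rows downward; lengths in m; the calibration is good to about 2 mm. A picture is of the moment at which its call begins.
- manip.job_done(): hands the job in, once; it reports no verdict.
The state is a dict: "time": time; "joint_pos": joint angles; "joint_vel": joint speeds; "joint_efforts": joint torques, N m; "tool_pos": TCP position; "tool_rot": TCP orientation; "contact_force": force on the tool from outside, world axes, zero at the start; "ft_torque": the same for the moment, N m; "gripper_width": opening from 0.0 (shut) to 1.0 (fully open).
Only numpy, scipy, OpenCV 4.12 (cv2) and the standard library are available. Lean on these libraries where they do the work, as an engineer would, in place of code of your own. Each camera call takes 0.05 s, during which the arm holds its last target. There are 200 camera calls.

## Task

The clamp plate of the cap torque meter has to come off for calibration: take the hooked pick from its rest, feel its point in behind the back of the retaining ring and draw the ring, back first, sideways out of the spindle's groove, touching the ring only with the pick and being gentle with the meter, because its torque sensor is under that plate. Ease the ring off slowly so that it does not spring away: leave it lying flat on the round plate, clear of the spindle. Then lay the pick back in its rest and leave the vials and the brass weight where they stand.

Things in the scene. Friction and masses are not known exactly. Their poses are not given: they have to be found in the camera images.
- meter: Fixed ivory instrument, 300 x 170 mm, 70 mm high, keypad to its -x. Origin on the bench under the spindle's axis, z up. On it a round steel plate, 180 mm in diameter, its flat face 94 mm above the bench. Two bars 108 mm long (along x), 16 mm wide, stand 19 mm above the face, centred 62 mm to either side (y) of the spindle. From the pick it bears 15 N at most; gripper and arm must not push on it.
- spindle (a point): Point on the upright spindle's axis at the plate's face, 94 mm above the bench. The spindle is 18 mm in diameter in its groove, from the face to 4 mm above it; over that its head, 24 mm in diameter, reaches from 4 to 13 mm above the face.
- ring: Dark spring-steel C ring, 44 mm outside and 34 mm inside diameter, 3 mm thick, lying flat on the plate in the spindle's groove. Origin at its centre (at first on the spindle's axis), on its underside, z up; its mouth opens to its +x, its closed back is at -x. Four lugs reach in to the groove, at 55 and 122 degrees either side of +x, under the spindle's head: it cannot be lifted.
- ring_gap (a point): Middle of the gap behind the ring's back, on the plate's face, 14.5 mm from the ring's origin towards its -x: 5 mm wide between the spindle's head (12 mm from the axis) and the inside of the back (17 mm), open from above, the bare plate its floor.
- ring_back (a point): Middle of the ring's back, on its top face, 3 mm above the plate, 19.5 mm from the origin; the back is 5 mm wide. Drawn to the ring's -x, the ring springs open over about 10 mm; the pull rises to about 6 to 13 N, then it lets go. At 20 mm/s or less it then slides on by itself, up to 40 mm; drawn fast it flies off. Over 20 N would bend it.
- pick: Hooked pick, about 75 g, at first lying level in the rest. Origin in the middle of its grip, x along the tool towards the hook, z up. Square red grip 14 x 14 mm from x = -65 to +55 mm (take it at the origin, across y); a collet nut, to x = 70 mm, clamps the steel hook bit, a straight shank 4 mm thick that turns straight down at its end to the point.
- pick_collet (a point): Mouth of the pick's collet, 70 mm ahead (x) of the pick's origin. The bit may be clamped at any length: its downturned point hangs 25 to 45 mm ahead of this mouth, how far is not measured. The point ends 35.5 mm below the grip's axis (z); it is round, 3 mm in diameter, with a half-round end.
- pick_rest: Fixed tool rest: base 200 x 70 mm, two black uprights 10 mm thick at x = -47 and +47 mm of its frame, each with a flared notch (18 mm wide at the bottom, 30 mm at the top), floor 45 mm above the bench, horns to 62 mm. Origin on the bench midway between them; x towards the hook of the pick as it lies. Between the uprights the grip is free from above and at both sides.
- rest_seat (a point): Where the pick's origin belongs when the pick lies in the rest: over the rest's origin, 52 mm above the bench.
- vial_a: Amber vial with a white cap, 26 mm in diameter, 60 mm tall, standing on the bench; origin at the centre of its underside. Leave it alone.
- vial_b: Amber vial with a black cap, 26 mm in diameter, 60 mm tall, standing on the bench; origin at the centre of its underside. Leave it alone.
- weight: Brass knob weight, 28 mm in diameter, 52 mm tall, standing on the bench; origin at the centre of its underside. Leave it alone.
There are look-alikes about, which are no part of the job. There is more than one size of the pick; the job needs the smaller.

How it is judged:
On the way, in this order (a step that is already met when the one before it is completed fails the run):
1. the pick is taken out of its rest (distance between pick and rest_seat above 0.04 m and contact force between the fingers and pick above 1 N), for 0.2 s.
2. the pick draws the ring back first: with the pick's load on it, the ring has yielded 2 to 12 mm towards its own back (x of spindle in the frame of ring between 0.002 and 0.012 m and y of spindle in the frame of ring between -0.006 and 0.006 m and contact force between pick and ring above 2 N), for 0.05 s.
3. the ring is out of the groove and lies on the plate, clear of the spindle (horizontal distance between ring and spindle between 0.022 and 0.068 m and z of ring in the frame of spindle between -0.002 and 0.002 m and angle between ring's own z axis and vertical below 0.08 rad), for 0.2 s.
At the end, for the whole second after the job is handed in: The ring lies flat and still on the plate (within 2 mm of its face), its centre 22 to 68 mm from the spindle's axis; the pick lies still and level in its rest, within 15 mm sideways and 4 mm in height of its seat and in line with the rest within 7 degrees (either way round) (all of step 3 and linear speed of each of ring, pick below 0.01 m/s and horizontal distance between pick and rest_seat below 0.015 m and z of pick in the frame of rest_seat between -0.004 and 0.004 m and angle between the x axis of pick and the x axis of pick_rest, either way round below 0.12 rad and angle between pick's own z axis and vertical below 0.15 rad); the robot touches nothing.
It fails at once if the pick presses or pulls on the meter (spindle or plate) with more than 15 N (contact force between pick and meter above 15 N).
It fails at once if the pick loads the ring with more than 20 N (contact force between pick and ring above 20 N).
It fails at once if the gripper or the arm touches the ring, or pushes on the meter with more than 3 N (contact force between any of the fingers, the arm and ring above 0.5 N or contact force between any of the fingers, the arm and meter above 3 N).
It fails at once if the ring springs off the plate (z of ring in the frame of spindle below -0.015 m).
It fails at once if a vial or the brass weight is shifted by more than 15 mm or tipped ((distance of vial_a from where it was at the start of the episode above 0.015 m or angle between vial_a's own z axis and vertical above 0.3 rad) or (distance of vial_b from where it was at the start of the episode above 0.015 m or angle between vial_b's own z axis and vertical above 0.3 rad) or (distance of weight from where it was at the start of the episode above 0.015 m or angle between weight's own z axis and vertical above 0.3 rad)).
It also fails if it takes over 51 s, if anything falls off the work surface, if the arm or the gripper's body presses on something with over 40 N, if the wrist force passes 120 N, or if a joint passes its speed limit or range.

## Working session

There is one attempt and no reset: what is moved stays moved. The work goes in short steps, Python scripts to look and compute and a tool call to move; the robot and the scene stay as the last step left them, time stands still between calls to the robot, and variables do not carry over. Pictures are saved under pics/ and viewed, about 8 in all and at most 12, crops included, and the job is handed in when it is done.

Besides the shell and the picture viewer there is one more tool, called after "Emit:" by a JSON object that holds its "name" and its "arguments", one argument or row to a line. drive_tool: Moves the arm, as the interface text tells. Its arguments: {"type":"object","properties":{"motion":{"type":"array","items":{"type":"array"}}},"required":["motion"]}

```bash
ls; mkdir -p pics; cat > h.py <<'E'
import numpy as np, cv2
from plant import manip
def grab(n):
    f=manip.grab_frame(n); np.savez('%s.npz'%n, **{k:np.array(v) for k,v in f.items()}); return f
def load(n): return dict(np.load('%s.npz'%n))
def world(f,u,v,z=None,plane=None):
    K=np.array(f['camera_matrix']);k1=float(f['k1']);T=np.array(f['world_from_camera'])
    d=np.array([(u-K[0,2])/K[0,0],(v-K[1,2])/K[1,1]]);s=d.copy()
    for _ in range(30): s=d/(1+k1*(s@s))
    ray=np.array([s[0],s[1],1.])
    if plane is not None:
        w=T[:3,:3]@ray; return T[:3,3]+w*(plane-T[2,3])/w[2]
    if z is None: z=float(f['range_z'][int(round(v)),int(round(u))])
    return T[:3,:3]@(ray*z)+T[:3,3]
def proj(f,p):
    K=np.array(f['camera_matrix']);k1=float(f['k1']);T=np.array(f['world_from_camera'])
    c=T[:3,:3].T@(np.array(p)-T[:3,3]); s=c[:2]/c[2]; s=s*(1+k1*(s@s)); return K[0,0]*s[0]+K[0,2],K[1,1]*s[1]+K[1,2]
def crop(f,u0,v0,u1,v1,k,name):
    cv2.imwrite('pics/'+name,cv2.resize(f['img'][v0:v1,u0:u1],None,fx=k,fy=k,interpolation=cv2.INTER_CUBIC))
E
python3 - <<'E'
from h import *
a=grab('top');b=grab('side')
cv2.imwrite('pics/top0.png',a['img']);cv2.imwrite('pics/side0.png',b['img'])
for f in(a,b): print(f['camera_matrix'],f['k1'],np.round(f['world_from_camera'],3))
print(manip.state(), manip.pinch_z)
E
```

```text
pics
[[460.61887936   0.         275.92141862]
 [  0.         460.61887936 212.66343766]
 [  0.           0.           1.        ]] -0.11621531007075231 [[ 0.019 -0.988  0.154  0.257]
 [-1.    -0.021 -0.013  0.099]
 [ 0.016 -0.154 -0.988  1.193]
 [ 0.     0.     0.     1.   ]]
[[522.73115381   0.         285.47410805]
 [  0.         522.73115381 212.59093118]
 [  0.           0.           1.        ]] -0.19222223146287606 [[-0.845 -0.268  0.463 -0.031]
 [-0.534  0.434 -0.725  0.831]
 [-0.006 -0.86  -0.51   0.613]
 [ 0.     0.     0.     1.   ]]
{'time': 0.1, 'joint_pos': array([-1.29695627e+00,  5.32827733e-02,  1.61416878e+00, -1.33884837e-05,
        1.47600177e+00, -1.19009686e-01]), 'joint_vel': array([-9.21689834e-05, -2.57155442e-03, -2.49797806e-03, -1.26808119e-03,
        8.77303290e-04, -1.69010369e-03]), 'joint_efforts': array([-3.38805012e-05, -3.94898343e+01, -3.71366286e+01, -1.36406470e-04,
        3.86374086e-03,  2.75619101e-06]), 'tool_pos': array([ 0.23910036, -0.57684009,  0.23018374]), 'tool_rot': array([ 0.58839161, -0.58754317,  0.39330546, -0.39229983]), 'contact_force': array([-0.29941782, -0.65231429,  0.32071791]), 'ft_torque': array([-0.0146245 ,  0.02929158, -0.04380163]), 'gripper_width': 0.9987672794912299} -0.0187
```

View pics/top0.png

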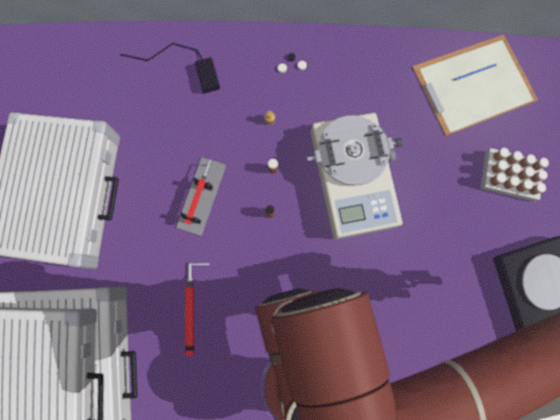

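View pics/side0.png

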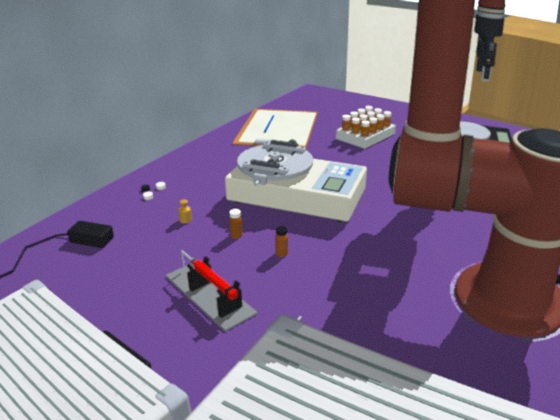

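The top view shows the pick in its rest at about (200,195) and a longer look-alike on the bench at (190,310). The meter's spindle is at (354,148), the vials at (272,163) and (270,211), and the brass weight at (269,117). The pick in the rest fits the description because it is the smaller one and lies level in the black uprights. I'll confirm with an enlarged crop.

```bash
python3 - <<'E'
from h import *
f=load('top')
A=cv2.resize(f['img'][150:240,170:235],None,fx=6,fy=6,interpolation=cv2.INTER_CUBIC)
B=cv2.resize(f['img'][110:190,310:405],None,fx=4.2,fy=6.75,interpolation=cv2.INTER_CUBIC)
B=cv2.resize(f['img'][120:180,320:390],None,fx=5.7,fy=5.7,interpolation=cv2.INTER_CUBIC)
C=np.zeros((540,390+B.shape[1],3),np.uint8);C[:,:390]=A;C[:B.shape[0],390:]=B
cv2.imwrite('pics/c1.png',C);print(C.shape)
# red grip segmentation in rest
im=f['img'].astype(int);m=((im[...,2]>130)&(im[...,1]<60)&(im[...,0]<60)).astype(np.uint8)
n,l,s,c=cv2.connectedComponentsWithStats(m)
for i in range(1,n):
  if s[i,4]>30:
    vs,us=np.where(l==i); P=np.array([world(f,u,v,plane=.059 if vs.mean()<240 else .014) for u,v in zip(us,vs)])
    d=np.array([world(f,u,v)[2] for u,v in zip(us,vs)])
    r=cv2.minAreaRect(P[:,:2].astype(np.float32)*1000); print(s[i],c[i],P.mean(0),r,np.median(d))
for n,u,v in [('spindle',354,148),('pl',340,170),('va',272,163),('vb',270,211),('w',269,117)]: print(n,world(f,u,v))
E
```

```text
(540, 789, 3)
[186 288   7  57 397] [189.         315.99244332] [0.17259765 0.29799773 0.014     ] ((172.78797912597656, 298.0142517089844), (140.00100708007812, 15.339353561401367), 2.183263063430786) 0.020339626990640625
spindle [ 0.59011876 -0.10343254  0.1114044 ]
pl [ 0.53780403 -0.0710065   0.09515346]
va [0.56032679 0.096663   0.06204875]
vb [0.4375326  0.09916253 0.05982576]
w [0.68703598 0.10697158 0.05102403]
```

View pics/c1.png

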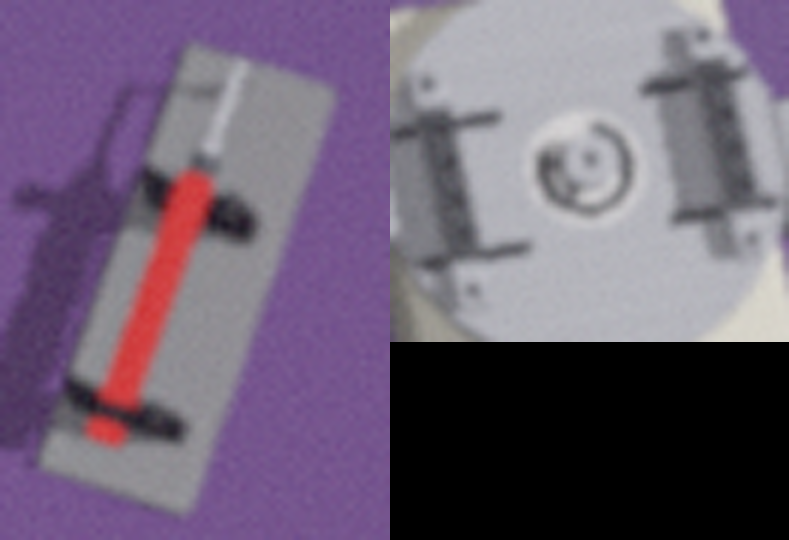

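The crop shows the small pick lying in the notches, with its hook end at crop (245,60), which is about px (211,160). The ring is at crop (585,168), about px (354,149), and its mouth seems to be near the upper left. I need the ring larger, plus numbers for the pick and rest.

```bash
python3 - <<'E'
from h import *
fs=[grab('top') for _ in range(4)]; f=dict(fs[0]); avg=np.mean([x['img'] for x in fs],0); 
gs=[grab('side') for _ in range(4)]; g=dict(gs[0]); avs=np.mean([x['img'] for x in gs],0)
A=cv2.resize(np.clip(avg[132:165,337:372],0,255).astype(np.uint8),(420,396),interpolation=cv2.INTER_CUBIC)
B=cv2.resize(np.clip(avs[140:185,240:310],0,255).astype(np.uint8)[6:39,17:52],(378,396),interpolation=cv2.INTER_CUBIC)
B=cv2.resize(np.clip(avs[143:176,257:297],0,255).astype(np.uint8),(380,396),interpolation=cv2.INTER_CUBIC)
cv2.imwrite('pics/c2.png',np.hstack([A,B]))
hsv=cv2.cvtColor(avg.astype(np.uint8),cv2.COLOR_BGR2HSV)
m=(((hsv[...,0]<8)|(hsv[...,0]>172))&(hsv[...,1]>150)&(hsv[...,2]>120)).astype(np.uint8);m[:150]=0;m[240:]=0;m[:,:170]=0;m[:,235:]=0
vs,us=np.where(m>0);P=np.array([world(f,u,v,plane=.059) for u,v in zip(us,vs)])
print('grip',len(P),P.mean(0),cv2.minAreaRect(P[:,:2].astype(np.float32)*1000))
d=P[:,:2]-P[:,:2].mean(0);w,V=np.linalg.eigh(d.T@d);print('axis deg',np.degrees(np.arctan2(*V[::-1,1])))
for n,u,v,z in [('tip',210.8,160.3,.052),('collet',204.5,176,.052)]: print(n,world(f,u,v,plane=z))
for q in [(191,41),(336,94),(186,515),(40,465)]: print('base',world(f,170+q[0]/6-.4,150+q[1]/6-.4,plane=.008), world(f,170+q[0]/6,150+q[1]/6)[2])
# plate: depth-based
Z=np.full(avg.shape[:2],np.nan)
R=np.median([x['range_z'] for x in fs],0)
pts=[]
for v in range(100,245):
  for u in range(300,415):
    if R[v,u]>0:
      p=world(f,u,v,z=R[v,u])
      pts.append([u,v,*p])
pts=np.array(pts);np.save('pts.npy',pts)
q=pts[(abs(pts[:,4]-.094)<.004)];h=cv2.minEnclosingCircle(q[:,2:4].astype(np.float32)*1000);print('plate',len(q),np.median(q[:,4]),h)
q=pts[(abs(pts[:,4]-.070)<.006)&(pts[:,2]<.53)];print('body',len(q),cv2.minAreaRect(q[:,2:4].astype(np.float32)*1000))
# plate circle px via projection
q=pts[(pts[:,4]>.101)&(np.hypot(pts[:,2]-.585,pts[:,3]+.103)<.03)];print('head',len(q),q[:,2:].mean(0))
q=pts[(pts[:,4]>.105)&(np.hypot(pts[:,2]-.585,pts[:,3]+.103)>.03)];print('bars',len(q));
for s in(1,-1):
  k=q[(s*(q[:,3]+.103)>0)];print(k[:,2:].mean(0),cv2.minAreaRect(k[:,2:4].astype(np.float32)*1000))
E
```

```text
grip 226 [0.46319295 0.28720142 0.059     ] ((459.44677734375, 287.4325256347656), (17.77091407775879, 116.5909423828125), 74.365234375)
axis deg 163.31270533358932
tip [0.56684765 0.25328941 0.052     ]
collet [0.52533866 0.26755151 0.052     ]
base [0.58895206 0.28468508 0.008     ] 0.007773357737168807
base [0.56598231 0.21933367 0.008     ] 0.0017461444110149493
base [0.3779958  0.27736101 0.008     ] 0.001457917738528991
base [0.39829554 0.34177636 0.008     ] -0.0024620905784713543
plate 3300 0.09507353819404596 ((593.5208740234375, -110.3955078125), 120.58366394042969)
body 3443 ((468.710693359375, -131.3231201171875), (157.5331268310547, 170.32884216308594), 11.703288078308105)
head 71 [ 0.59098075 -0.10572836  0.10772236]
bars 381
[ 0.57384521 -0.0444473   0.11994934] ((482.7894287109375, -59.52595901489258), (70.26638793945312, 289.8632507324219), 88.65261840820312)
[ 0.60233829 -0.16603091  0.11160654] ((604.8186645507812, -165.96385192871094), (103.70455169677734, 12.932350158691406), 13.469907760620117)
```

View pics/c2.png

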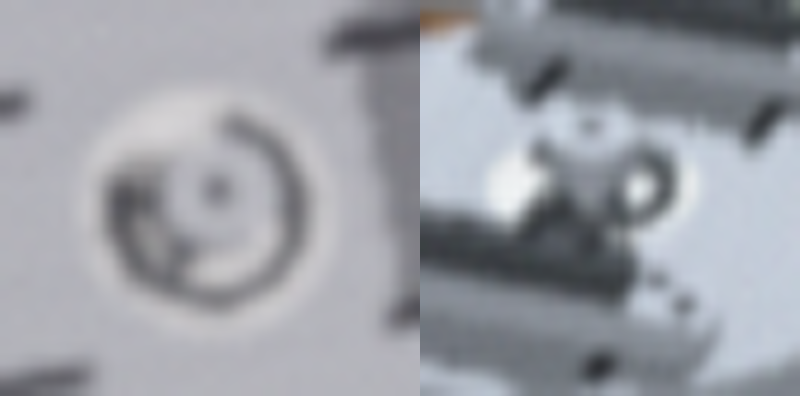

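The ring's dark arc in the left crop runs from (230,115) clockwise to (120,185), with lug blobs at (140,190) and (180,255). So the mouth points to about +30° world yaw and the back to about 210°. Next come the uprights, the spindle and the bit length, plus a template fit for the ring.

```bash
python3 - <<'E'
from h import *
f=load('top');g=load('side')
K=f['camera_matrix']
for n,q in [('up+',(200,205)),('up-',(125,410))]: print(n,world(f,170+q[0]/6-.4,150+q[1]/6-.4,plane=.06))
im=f['img']; gray=cv2.cvtColor(im,cv2.COLOR_BGR2GRAY)
for v in range(150,240):
  for u in range(170,235):
    if gray[v,u]<45:
      p=world(f,u,v)
      if p[2]>.04: print((u,v),np.round(p,3),end=' ')
print()
# spindle by template: ring arc dark on plate. search centre & yaw
gf=gray.astype(np.float32)
th=np.radians(np.arange(0,360,5))
best=[]
def samp(cx,cy,r,z):
  u=[];v=[]
  for t in th:
    a,b=proj(f,(cx+r*np.cos(t),cy+r*np.sin(t),z));u.append(a);v.append(b)
  return cv2.remap(gf,np.array(u,np.float32)[None],np.array(v,np.float32)[None],cv2.INTER_LINEAR)[0]
for cx in np.arange(.575,.600,.001):
  for cy in np.arange(-.115,-.09,.001):
    s=samp(cx,cy,.0195,.097); o=samp(cx,cy,.027,.094)
    for y in range(0,60,5):
      rel=(np.degrees(th)-y+180)%360-180
      best.append((s[abs(rel)>50].mean()-s[abs(rel)<40].mean(),cx,cy,y))
best.sort();print(np.round(best[:8],3))
c=best[0];s=samp(c[1],c[2],.0195,.097);print([(int(np.degrees(t)),int(x)) for t,x in zip(th,s)])
# plate circle: edge by bright/any: project points for check of side head
pts=np.load('pts.npy');q=pts[(pts[:,4]>.103)&(np.hypot(pts[:,2]-.585,pts[:,3]+.103)<.02)];print('head c',len(q),q[:,2:].mean(0),np.ptp(q[:,2:],0))
E
```

```text
up+ [0.50333222 0.26942541 0.06      ]
up- [0.41583882 0.29682779 0.06      ]
(195, 180) [0.512 0.29  0.062] (196, 180) [0.512 0.287 0.062] (195, 181) [0.51  0.29  0.058] (196, 181) [0.511 0.288 0.057] (195, 182) [0.51  0.292 0.047] (196, 182) [0.509 0.289 0.051] (197, 182) [0.509 0.286 0.052] (205, 185) [0.502 0.265 0.052] (206, 185) [0.502 0.262 0.054] (206, 186) [0.502 0.264 0.041] (207, 186) [0.501 0.261 0.045] (209, 187) [0.499 0.256 0.04 ] (210, 187) [0.499 0.253 0.044] (182, 215) [0.422 0.317 0.065] (184, 215) [0.424 0.314 0.054] (183, 216) [0.42  0.316 0.059] (184, 216) [0.421 0.314 0.055] (185, 216) [0.422 0.313 0.048] (184, 217) [0.419 0.314 0.054] (185, 217) [0.419 0.313 0.049] (192, 219) [0.415 0.296 0.044] (193, 219) [0.415 0.292 0.05 ] (194, 219) [0.414 0.288 0.057] (192, 220) [0.413 0.296 0.041] (193, 220) [0.412 0.292 0.05 ] (195, 221) [0.411 0.288 0.04 ] (196, 221) [0.41  0.285 0.046] (197, 221) [0.411 0.283 0.042] (198, 221) [0.41  0.28  0.047] 
[[-72.35    0.593  -0.105  25.   ]
 [-71.796   0.593  -0.105  30.   ]
 [-71.602   0.594  -0.105  25.   ]
 [-71.204   0.594
[... 384 characters left out ...]
110), (105, 110), (110, 114), (115, 119), (119, 117), (125, 114), (130, 114), (135, 113), (140, 121), (145, 124), (150, 119), (155, 124), (160, 125), (165, 132), (170, 132), (175, 134), (180, 136), (185, 136), (190, 134), (195, 135), (200, 143), (205, 149), (210, 148), (215, 142), (220, 146), (225, 141), (230, 142), (235, 136), (239, 139), (245, 135), (250, 126), (255, 122), (260, 123), (265, 122), (270, 120), (275, 120), (280, 120), (285, 119), (290, 128), (295, 132), (300, 127), (305, 128), (310, 130), (315, 132), (320, 136), (325, 141), (330, 140), (335, 139), (340, 145), (345, 161), (350, 178), (355, 193)]
head c 70 [ 0.59106688 -0.10584541  0.10779755] [0.02085878 0.02211007 0.00705201]
```

```bash
cat >> h.py <<'E'
from scipy.spatial.transform import Rotation as Ro
def tgt(pos,jaw=None,prev=None):
    """shift units / yaw from the current (or given) tool pose"""
    s=manip.state(); w,x,y,z=s['tool_rot'];R=Ro.from_quat([x,y,z,w]).as_matrix();p=s['tool_pos']
    cur=np.degrees(np.arctan2(R[1,0],R[0,0])); print('t %.2f'%s['time'],'pos',np.round(p,4),'jaw %.1f'%cur,'tilt',np.round(R[2],3),'F',np.round(s['contact_force'],2),'T',np.round(s['ft_torque'],2),'w %.3f'%s['gripper_width'])
    if pos is not None: print('shift units',np.round(R.T@(np.array(pos)-p)/.025,2))
    if jaw is not None:
        a=np.radians(jaw);Rt=np.array([[np.cos(a),0,-np.sin(a)],[np.sin(a),0,np.cos(a)],[0,-1,0]])
        print('turn units',np.round(Ro.from_matrix(R.T@Rt).as_rotvec(degrees=True)/5,2))
E
python3 - <<'E'
from h import *
tgt((.45,-.1,.22),73);tgt((.45,-.1,.22),-107);tgt((.461,.286,.15))
E
```

```text
t 0.50 pos [ 0.2392 -0.5774  0.2313] jaw -67.5 tilt [-0. -1. -0.] F [0.24 0.38 0.36] T [ 0.03  0.05 -0.02] w 1.000
shift units [-14.41   0.45  15.1 ]
turn units [ -0.  -28.1  -0. ]
t 0.50 pos [ 0.2392 -0.5774  0.2313] jaw -67.5 tilt [-0. -1. -0.] F [0.24 0.38 0.36] T [ 0.03  0.05 -0.02] w 1.000
shift units [-14.41   0.45  15.1 ]
turn units [ 0.   7.9 -0. ]
t 0.50 pos [ 0.2392 -0.5774  0.2313] jaw -67.5 tilt [-0. -1. -0.] F [0.24 0.38 0.36] T [ 0.03  0.05 -0.02] w 1.000
shift units [-28.51   3.25  21.42]
```

Emit:
{"name": "drive_tool", "arguments": {
  "motion": [
    [[-0.96,0,1],[0,0,0],-1],
    [[-0.96,0,1],[0,0,0],-1],
    [[-0.96,0,1],[0,0,0],-1],
    [[-0.96,0,1],[0,0,0],-1],
    [[-0.96,0,1],[0,0,0],-1],
    [[-0.96,0,1],[0,0,0],-1],
    [[-0.96,0,1],[0,0,0],-1],
    [[-0.96,0,1],[0,0,0],-1],
    [[-0.96,0,1],[0,0,0],-1],
    [[-0.96,0,1],[0,0,0],-1],
    [[-0.96,0,1],[0,0,0],-1],
    [[-0.96,0,1],[0,0,0],-1]
  ]
}}

```text
time: 1.7
tool_pos: [0.4065, -0.1952, 0.2316]
tool_rot: [0.588, -0.588, 0.393, -0.393]
contact_force: [1.1, 0.6, -1.0]
gripper_width: 1.001
```

Emit:
{"name": "drive_tool", "arguments": {
  "motion": [
    [[-1,0.1,0.8],[0,0,0],-1],
    [[-1,0.1,0.8],[0,0,0],-1],
    [[-1,0.1,0.7],[0,0,0],-1],
    [[-1,0.1,0.5],[0,0,0],-1],
    [[-1,0.1,0.5],[0,0,0],-1],
    [[-1,0.1,0.5],[0,0,0],-1],
    [[-1,0.1,0.5],[0,0,0],-1],
    [[-1,0.1,0.5],[0,0,0],-1],
    [[-1,0.1,0.5],[0,0,0],-1],
    [[-1,0.1,0.5],[0,0,0],-1],
    [[-1,0.1,0.5],[0,0,0],-1],
    [[-1,0.1,0.5],[0,0,0],-1]
  ]
}}

```text
time: 2.9
tool_pos: [0.4484, 0.147, 0.2015]
tool_rot: [0.588, -0.588, 0.393, -0.393]
contact_force: [0.9, -0.7, 1.2]
gripper_width: 0.999
```

```bash
python3 - <<'E'
from h import *
tgt((.461,.286,.12),-107)
E
```

```text
t 2.90 pos [0.4484 0.147  0.2015] jaw -67.5 tilt [ 0.    -1.     0.001] F [ 0.86 -0.66  1.17] T [-0.06  0.01  0.02] w 0.999
shift units [-4.94  3.26  2.59]
turn units [-0.01  7.9  -0.  ]
```

Emit:
{"name": "drive_tool", "arguments": {
  "motion": [
    [[-0.95,0.4,0.5],[0,0,0],-1],
    [[-1,0.4,0.5],[0,0,0],-1],
    [[-1,0.4,0.5],[0,0,0],-1],
    [[-1,0.4,0.5],[0,0,0],-1],
    [[-0.9,0.4,0.5],[0,1,0],-1],
    [[0,0.4,0],[0,1,0],-1],
    [[0,0.4,0],[0,1,0],-1],
    [[0,0.4,0],[0,1,0],-1],
    [[0,0,0],[0,1,0],-1],
    [[0,0,0],[0,1,0],-1],
    [[0,0,0],[0,1,0],-1],
    [[0,0,0],[0,0.9,0],-1]
  ]
}}

```text
time: 4.1
tool_pos: [0.4597, 0.2817, 0.1214]
tool_rot: [-0.42, 0.42, -0.569, 0.569]
contact_force: [0.1, -0.8, -0.4]
gripper_width: 0.999
```

```bash
python3 - <<'E'
from h import *
tgt((.461,.286,.034),-107)
f=grab('top');g=grab('side')
A=cv2.resize(f['img'][120:250,150:250],(600,780))[:600,:400]
A=cv2.resize(f['img'][140:250,160:240],(400,550),interpolation=cv2.INTER_CUBIC)
B=cv2.resize(g['img'][210:340,150:250],(400,520),interpolation=cv2.INTER_CUBIC);B=cv2.copyMakeBorder(B,0,30,0,0,cv2.BORDER_CONSTANT)
cv2.imwrite('pics/c3.png',np.hstack([A,B]))
E
```

```text
t 4.10 pos [0.4597 0.2817 0.1214] jaw -107.2 tilt [-0. -1.  0.] F [ 0.12 -0.77 -0.4 ] T [ 0.01  0.   -0.01] w 0.999
shift units [-0.18  3.5  -0.  ]
turn units [-0.   -0.04 -0.  ]
```

View pics/c3.png

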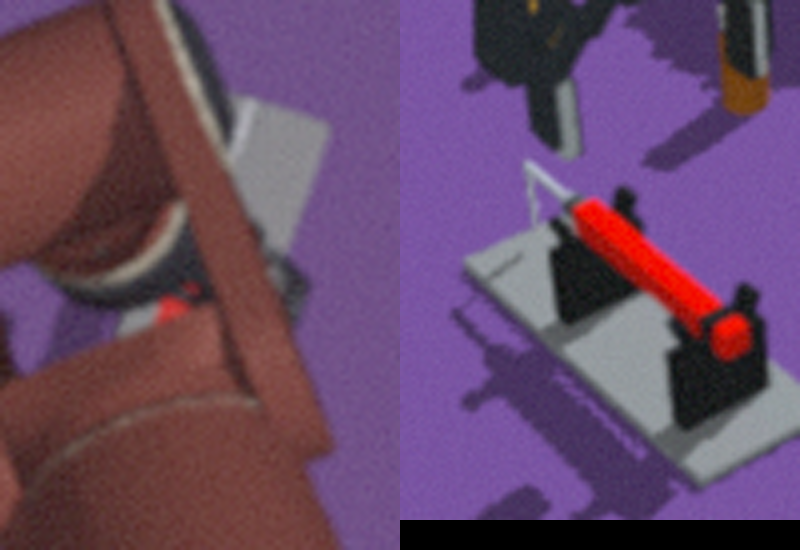

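In the side crop (right half) the fingers, at (550,120) and (745,70), straddle the line above the grip at (660,265). The path down is free, so I'll descend and close.

Emit:
{"name": "drive_tool", "arguments": {
  "motion": [
    [[-0.18,0.5,0],[0,0,0],-1],
    [[0,0.5,0],[0,0,0],-1],
    [[0,0.5,0],[0,0,0],-1],
    [[0,0.5,0],[0,0,0],-1],
    [[0,0.5,0],[0,0,0],-1],
    [[0,0.4,0],[0,0,0],-1],
    [[0,0.3,0],[0,0,0],-1],
    [[0,0.25,0],[0,0,0],-1],
    [[0,0,0],[0,0,0],-1]
  ]
}}

```text
time: 5.1
tool_pos: [0.4605, 0.2857, 0.0341]
tool_rot: [0.42, -0.421, 0.569, -0.568]
contact_force: [-0.8, 0.3, 0.1]
gripper_width: 1.004
```

```bash
python3 - <<'E'
from h import *
tgt((.461,.286,.034),-107)
g=grab('side')
B=cv2.resize(g['img'][215:325,150:260],(600,600),interpolation=cv2.INTER_CUBIC)
cv2.imwrite('pics/c4.png',B)
print('origin',proj(g,(.461,.286,.052)))
# vertical plane through pick axis (.461,.286) yaw -17; intersect side rays
n=np.array([np.sin(np.radians(17)),np.cos(np.radians(17)),0]);d=np.array([n[1],-n[0],0]);o=np.array([.461,.286,.052])
T=g['world_from_camera']
for nm,(u,v) in dict(bend=(181.8,250.7),collet=(193.8,260.8),pt=(183.7,266),rear=(234,293)).items():
  w=world(g,u,v,z=1.)-T[:3,3];p=T[:3,3]+w*((o-T[:3,3])@n)/(w@n);print(nm,(p-o)@d,p[2])
E
```

```text
t 5.10 pos [0.4605 0.2857 0.0341] jaw -107.0 tilt [ 0.001 -1.    -0.001] F [-0.8   0.32  0.06] T [0.03 0.01 0.03] w 1.004
shift units [-0.02  0.    0.02]
turn units [0.01 0.   0.01]
origin (np.float64(216.35291029376975), np.float64(278.0531692675024))
bend 0.11765765216015527 0.048377276667587066
collet 0.07465621452982645 0.0482795194205492
pt 0.11848643993323102 0.01169146824004097
rear -0.05252771929844723 0.05105495917052272
```

View pics/c4.png

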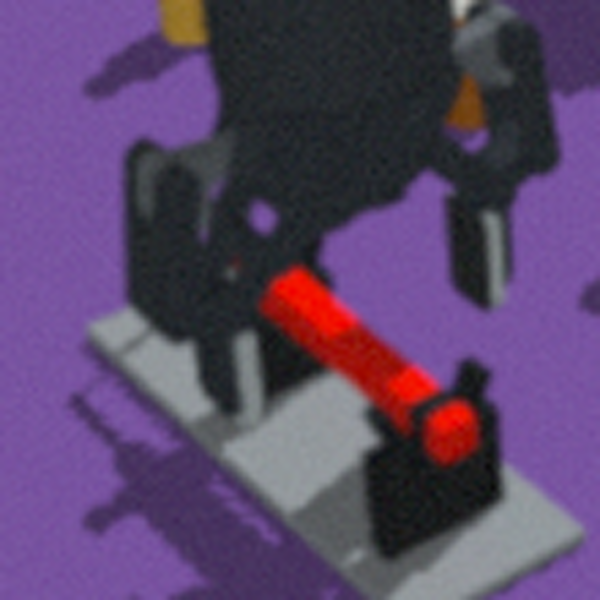

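The fingers straddle the red grip, the left one at (235,380) and the right one at (480,250). Closing now.

Emit:
{"name": "drive_tool", "arguments": {
  "motion": [
    [[0,0,0],[0,0,0],1],
    [[0,0,0],[0,0,0],1],
    [[0,0,0],[0,0,0],1],
    [[0,0,0],[0,0,0],1],
    [[0,0,0],[0,0,0],1],
    [[0,0,0],[0,0,0],1],
    [[0,0,0],[0,0,0],1],
    [[0,0,0],[0,0,0],1]
  ]
}}

```text
time: 5.95
tool_pos: [0.4617, 0.2868, 0.0357]
tool_rot: [0.422, -0.42, 0.569, -0.568]
contact_force: [1.3, 4.6, 2.0]
gripper_width: 0.149
```

```bash
python3 - <<'E'
from h import *
tgt((.461,.286,.034),-107)
E
```

```text
t 5.95 pos [0.4617 0.2868 0.0357] jaw -107.0 tilt [-0.002 -1.     0.001] F [1.33 4.6  2.03] T [ 0.83 -0.28  0.03] w 0.149
shift units [ 0.04  0.07 -0.02]
turn units [-0.01  0.   -0.03]
```

Emit:
{"name": "drive_tool", "arguments": {
  "motion": [
    [[0,-0.3,0],[0,0,0],1],
    [[0,-0.5,0],[0,0,0],1],
    [[0,-0.8,0],[0,0,0],1],
    [[0,-0.8,0],[0,0,0],1],
    [[0,-0.8,0],[0,0,0],1],
    [[0,-0.8,0],[0,0,0],1],
    [[0,-0.8,0],[0,0,0],1],
    [[0,-0.8,0],[0,0,0],1],
    [[0,-0.5,0],[0,0,0],1]
  ]
}}

```text
time: 6.85
tool_pos: [0.4613, 0.2856, 0.1897]
tool_rot: [-0.421, 0.42, -0.568, 0.569]
contact_force: [0.1, -0.2, -0.9]
gripper_width: 0.15
```

```bash
python3 - <<'E'
from h import *
y=np.radians(27);d=np.array([np.cos(y),np.sin(y)]);t=np.array([.592,-.105])-d*(.0145+.112);print(t)
tgt((*t,.18),27-90)
E
```

```text
[ 0.47928767 -0.1624298 ]
t 6.85 pos [0.4613 0.2856 0.1897] jaw -107.0 tilt [-0.    -1.     0.002] F [ 0.06 -0.17 -0.87] T [ 0.06  0.02 -0.01] w 0.150
shift units [16.93  0.39  5.93]
turn units [-0.02 -8.8   0.  ]
```

Emit:
{"name": "drive_tool", "arguments": {
  "motion": [
    [[0.5,0,0.2],[0,0,0],1],
    [[1,0,0.35],[0,0,0],1],
    [[1,0,0.35],[0,0,0],1],
    [[1,0,0.35],[0,0,0],1],
    [[1,0,0.35],[0,0,0],1],
    [[1,0,0.35],[0,0,0],1],
    [[1,0,0.35],[0,0,0],1],
    [[1,0,0.35],[0,0,0],1],
    [[1,0,0.35],[0,0,0],1],
    [[1,0,0.35],[0,0,0],1],
    [[1,0,0.35],[0,0,0],1],
    [[1,0,0.35],[0,0,0],1]
  ]
}}

```text
time: 8.05
tool_pos: [0.4723, -0.0203, 0.186]
tool_rot: [0.42, -0.421, 0.569, -0.568]
contact_force: [0.7, 0.8, -1.6]
gripper_width: 0.149
```

Emit:
{"name": "drive_tool", "arguments": {
  "motion": [
    [[1,0,0.35],[0,0,0],1],
    [[1,0,0.35],[0,0,0],1],
    [[1,0,0.35],[0,0,0],1],
    [[1,0,0.35],[0,0,0],1],
    [[0.9,0,0.35],[0,-0.8,0],1],
    [[0,0,0],[0,-1,0],1],
    [[0,0,0],[0,-1,0],1],
    [[0,0,0],[0,-1,0],1],
    [[0,0,0],[0,-1,0],1],
    [[0,0,0],[0,-1,0],1],
    [[0,0,0],[0,-1,0],1],
    [[0,0,0],[0,-1,0],1]
  ]
}}

```text
time: 9.25
tool_pos: [0.4782, -0.1488, 0.1858]
tool_rot: [-0.586, 0.587, -0.396, 0.393]
contact_force: [0.0, 0.3, -0.2]
gripper_width: 0.153
```

Emit:
{"name": "drive_tool", "arguments": {
  "motion": [
    [[0,0.4,0],[0,-1,0],1],
    [[0,0,0],[0,0,0],1],
    [[0,0,0],[0,0,0],1]
  ]
}}

```text
time: 9.55
tool_pos: [0.4787, -0.1486, 0.1763]
tool_rot: [-0.602, 0.603, -0.371, 0.369]
contact_force: [0.2, -0.1, -0.2]
gripper_width: 0.148
```

```bash
python3 - <<'E'
from h import *
y=np.radians(27);d=np.array([np.cos(y),np.sin(y)]);t=np.array([.592,-.105])-d*(.0145+.112)
tgt((*t,.18),27-90)
f=grab('top');g=grab('side')
A=cv2.resize(f['img'][110:190,310:390],(400,400),interpolation=cv2.INTER_CUBIC)
B=cv2.resize(g['img'][100:200,225:325],(400,400),interpolation=cv2.INTER_CUBIC)
cv2.imwrite('pics/c5.png',np.hstack([A,B]))
E
```

```text
t 9.55 pos [ 0.4787 -0.1486  0.1763] jaw -63.1 tilt [-0.002 -1.    -0.002] F [ 0.23 -0.11 -0.24] T [ 0.    0.04 -0.02] w 0.148
shift units [ 0.5  -0.15 -0.23]
turn units [ 0.02 -0.03 -0.02]
```

View pics/c5.png

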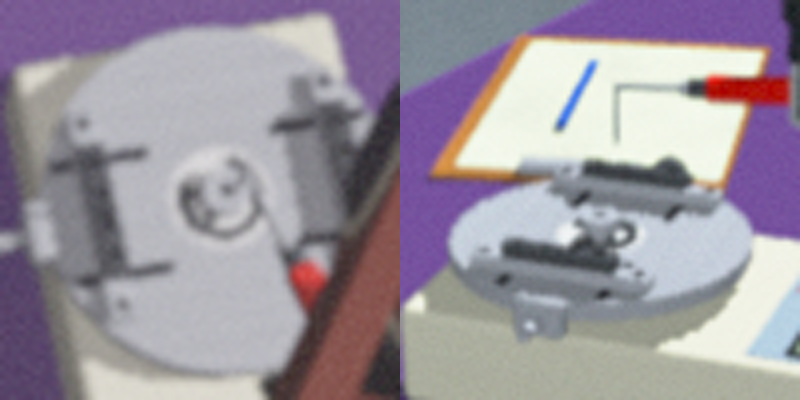

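In the side crop (right half) the hook hangs free: bend at (617,87), point at (617,140), collet at (690,88) and spindle head top at about (600,213). I'll work out the point's offset in the tool frame.

```bash
python3 - <<'E'
from h import *
g=load('side');f=load('top');s=manip.state();p0=s['tool_pos'].copy();p0[2]+=.0187
y=np.radians(26.9);d=np.array([np.cos(y),np.sin(y),0]);n=np.array([-d[1],d[0],0]);T=g['world_from_camera']
for nm,(u,v) in dict(bend=(279.25,121.75),pt=(279.25,135.2),collet=(297.5,122)).items():
  w=world(g,u,v,z=1.)-T[:3,3];p=T[:3,3]+w*((p0-T[:3,3])@n)/(w@n);print(nm,np.round(p,4),'ahead %.4f below %.4f'%((p-p0)@d,p0[2]-p[2]))
print('head side',world(g,275,153.1,plane=.107),'head top',world(f,310+222/5,110+187/5,plane=.107), world(f,310+222/5-.4,110+187/5-.4,plane=.107))
# pixel the point should be at in side view if ahead=L
for L in (.105,.108,.111,.114): print(L,np.round(proj(g,p0+d*L-np.array([0,0,.0355])),1))
im=cv2.resize(g['img'][143:176,257:297],None,fx=14,fy=14,interpolation=cv2.INTER_CUBIC);cv2.imwrite('pics/c6.png',im)
im=g['img'].astype(int).sum(2)
print(im[130:138,275:285])
E
```

```text
bend [ 0.5769 -0.0993  0.1927] ahead 0.1093 below 0.0034
pt [ 0.5773 -0.0991  0.16  ] ahead 0.1097 below 0.0361
collet [ 0.5402 -0.1179  0.1933] ahead 0.0681 below 0.0028
head side [ 0.59645289 -0.10910668  0.107     ] head top [ 0.59304193 -0.10527339  0.107     ] [ 0.59403783 -0.10429216  0.107     ]
0.105 [281.3 135. ]
0.108 [280. 135.]
0.111 [278.7 135. ]
0.114 [277.4 134.9]
[[719 716 705 591 572 705 720 722 720 721]
 [714 717 707 595 563 704 727 724 720 722]
 [717 725 709 594 552 702 724 719 722 723]
 [721 721 702 600 558 705 723 724 719 725]
 [717 721 710 623 566 701 725 724 722 728]
 [721 722 712 649 627 708 722 720 725 722]
 [719 722 718 694 689 715 725 724 723 722]
 [720 721 722 715 723 720 723 725 725 723]]
```

```bash
python3 - <<'E'
from h import *
tgt((.4777,-.1645,.120),-63)
E
```

```text
t 9.65 pos [ 0.4795 -0.1487  0.1774] jaw -63.1 tilt [-0.    -1.    -0.001] F [ 0.55  0.42 -1.43] T [-0.04  0.03 -0.04] w 0.151
shift units [ 0.53  2.3  -0.35]
turn units [ 0.01 -0.02 -0.  ]
```

Emit:
{"name": "drive_tool", "arguments": {
  "motion": [
    [[0.25,0.3,-0.17],[0,0,0],1],
    [[0.25,0.4,-0.16],[0,0,0],1],
    [[0,0.4,0],[0,0,0],1],
    [[0,0.4,0],[0,0,0],1],
    [[0,0.3,0],[0,0,0],1],
    [[0,0.25,0],[0,0,0],1],
    [[0,0.22,0],[0,0,0],1],
    [[0,0,0],[0,0,0],1],
    [[0,0,0],[0,0,0],1]
  ]
}}

```text
time: 10.55
tool_pos: [0.4783, -0.1633, 0.121]
tool_rot: [0.603, -0.603, 0.369, -0.369]
contact_force: [-0.1, 1.2, -0.9]
gripper_width: 0.146
```

```bash
python3 - <<'E'
from h import *
tgt((.4777,-.1645,.120),-63)
g=grab('side');f=grab('top')
B=cv2.resize(g['img'][135:180,250:305],(660,540),interpolation=cv2.INTER_CUBIC)
cv2.imwrite('pics/c6.png',B); 
E
```

```text
t 10.55 pos [ 0.4783 -0.1633  0.121 ] jaw -63.0 tilt [ 0. -1.  0.] F [-0.07  1.22 -0.9 ] T [-0.06 -0.   -0.01] w 0.146
shift units [ 0.03  0.04 -0.04]
turn units [-0.  0.  0.]
```

View pics/c6.png

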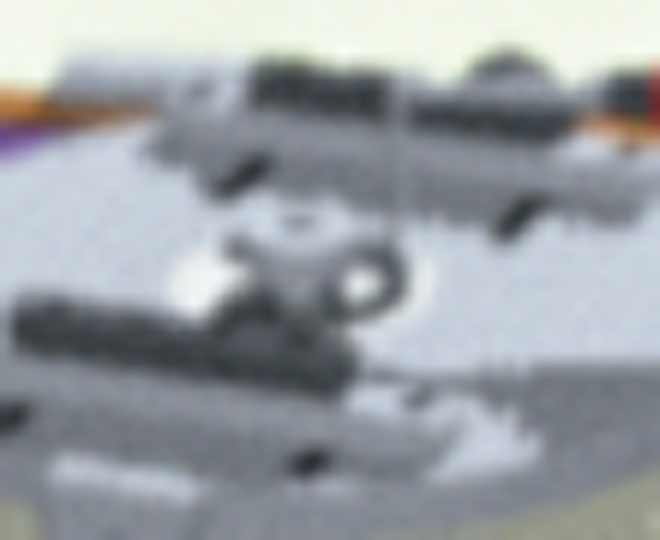

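The point is at crop (398,240), just above the ring's back at (400,280). The head's centre is at (297,220). I'll compute the relative offset.

```bash
python3 - <<'E'
from h import *
g=load('side')
h=world(g,274.25,152.8,plane=.107)
y=np.radians(27);d=np.array([np.cos(y),np.sin(y)]);n=np.array([-d[1],d[0]])
for z in(.101,.103,.105):
  p=world(g,282.7,154.7,plane=z);r=(p-h)[:2];print(z,h,p,'along',r@d,'lat',r@n)
rb=world(g,250+400/12-.5,135+280/12-.5,plane=.097);print('darkring right',(rb-h)[:2]@d,(rb-h)[:2]@n)
E
```

```text
0.101 [ 0.59891845 -0.10963065  0.107     ] [ 0.58320163 -0.12202348  0.101     ] along -0.019630014237347254 lat -0.003906801047652444
0.103 [ 0.59891845 -0.10963065  0.107     ] [ 0.58080396 -0.11830356  0.103     ] along -0.02007754638274667 lat 0.0004961904878159215
0.105 [ 0.59891845 -0.10963065  0.107     ] [ 0.57840628 -0.11458364  0.105     ] along -0.02052507852814614 lat 0.004899182023284188
darkring right -0.020789699095322096 0.0051080341162454005
```

Emit:
{"name": "drive_tool", "arguments": {
  "motion": [
    [[0,0,0.04],[0,0,0],1],
    [[0,0,0.04],[0,0,0],1],
    [[0,0,0.04],[0,0,0],1],
    [[0,0,0.04],[0,0,0],1],
    [[0,0,0],[0,0,0],1]
  ]
}}

```text
time: 11.15
tool_pos: [0.4819, -0.1615, 0.1208]
tool_rot: [0.603, -0.603, 0.369, -0.369]
contact_force: [0.8, -0.5, -1.5]
gripper_width: 0.15
```

Emit:
{"name": "drive_tool", "arguments": {
  "motion": [
    [[0,0,0.03],[0,0,0],1],
    [[0,0,0],[0,0,0],1]
  ]
}}

```text
time: 11.35
tool_pos: [0.4824, -0.1612, 0.1208]
tool_rot: [0.603, -0.603, 0.369, -0.369]
contact_force: [0.1, -0.2, -0.9]
gripper_width: 0.154
```

Emit:
{"name": "drive_tool", "arguments": {
  "motion": [
    [[0,0,0.03],[0,0,0],1],
    [[0,0,0],[0,0,0],1]
  ]
}}

```text
time: 11.55
tool_pos: [0.4831, -0.1609, 0.1208]
tool_rot: [-0.603, 0.603, -0.369, 0.369]
contact_force: [-0.2, -0.8, -2.1]
gripper_width: 0.149
```

Emit:
{"name": "drive_tool", "arguments": {
  "motion": [
    [[0,0,0.03],[0,0,0],1],
    [[0,0,0],[0,0,0],1]
  ]
}}

```text
time: 11.75
tool_pos: [0.4836, -0.1606, 0.1208]
tool_rot: [-0.603, 0.603, -0.37, 0.369]
contact_force: [-1.2, -0.0, -0.7]
gripper_width: 0.148
```

Emit:
{"name": "drive_tool", "arguments": {
  "motion": [
    [[0,0,0.03],[0,0,0],1],
    [[0,0,0],[0,0,0],1]
  ]
}}

```text
time: 11.95
tool_pos: [0.4839, -0.1604, 0.1207]
tool_rot: [-0.603, 0.603, -0.37, 0.369]
contact_force: [-3.6, -2.1, -0.3]
gripper_width: 0.149
```

Emit:
{"name": "drive_tool", "arguments": {
  "motion": [
    [[0,0,0.03],[0,0,0],1],
    [[0,0,0],[0,0,0],1]
  ]
}}

```text
time: 12.15
tool_pos: [0.4841, -0.1603, 0.1207]
tool_rot: [-0.602, 0.604, -0.37, 0.369]
contact_force: [-6.3, -2.7, 1.7]
gripper_width: 0.147
```

Emit:
{"name": "drive_tool", "arguments": {
  "motion": [
    [[0,0,-0.1],[0,0,0],1],
    [[0,0.08,0],[0,0,0],1],
    [[0,0.08,0],[0,0,0],1],
    [[0,0,0],[0,0,0],1]
  ]
}}

```text
time: 12.55
tool_pos: [0.4828, -0.1607, 0.1164]
tool_rot: [0.603, -0.603, 0.37, -0.369]
contact_force: [-0.3, -0.0, -0.4]
gripper_width: 0.152
```

Emit:
{"name": "drive_tool", "arguments": {
  "motion": [
    [[0,0.04,0],[0,0,0],1],
    [[0,0,0],[0,0,0],1]
  ]
}}

```text
time: 12.75
tool_pos: [0.4829, -0.1609, 0.1157]
tool_rot: [0.603, -0.603, 0.369, -0.369]
contact_force: [0.5, -0.4, -0.7]
gripper_width: 0.148
```

Emit:
{"name": "drive_tool", "arguments": {
  "motion": [
    [[0,0.04,0],[0,0,0],1],
    [[0,0,0],[0,0,0],1]
  ]
}}

```text
time: 12.95
tool_pos: [0.4828, -0.1609, 0.1147]
tool_rot: [0.603, -0.603, 0.369, -0.369]
contact_force: [-0.0, -0.4, -0.6]
gripper_width: 0.153
```

Emit:
{"name": "drive_tool", "arguments": {
  "motion": [
    [[0,0.04,0],[0,0,0],1],
    [[0,0,0],[0,0,0],1]
  ]
}}

```text
time: 13.15
tool_pos: [0.4828, -0.1609, 0.1137]
tool_rot: [0.603, -0.603, 0.37, -0.369]
contact_force: [0.1, -0.5, -0.7]
gripper_width: 0.144
```

Emit:
{"name": "drive_tool", "arguments": {
  "motion": [
    [[0,0.03,0],[0,0,0],1],
    [[0,0,0],[0,0,0],1]
  ]
}}

```text
time: 13.35
tool_pos: [0.4829, -0.161, 0.113]
tool_rot: [0.603, -0.603, 0.369, -0.369]
contact_force: [-0.7, -0.3, -1.5]
gripper_width: 0.152
```

Emit:
{"name": "drive_tool", "arguments": {
  "motion": [
    [[0,0.03,0],[0,0,0],1],
    [[0,0,0],[0,0,0],1]
  ]
}}

```text
time: 13.55
tool_pos: [0.4829, -0.1611, 0.1124]
tool_rot: [-0.603, 0.603, -0.369, 0.37]
contact_force: [-0.2, 0.0, -0.2]
gripper_width: 0.15
```

Emit:
{"name": "drive_tool", "arguments": {
  "motion": [
    [[0,0.03,0],[0,0,0],1],
    [[0,0,0],[0,0,0],1]
  ]
}}

```text
time: 13.75
tool_pos: [0.483, -0.1611, 0.1118]
tool_rot: [-0.603, 0.603, -0.369, 0.37]
contact_force: [-1.0, -0.1, 1.3]
gripper_width: 0.148
```

Emit:
{"name": "drive_tool", "arguments": {
  "motion": [
    [[0,0.03,0],[0,0,0],1],
    [[0,0,0],[0,0,0],1]
  ]
}}

```text
time: 13.95
tool_pos: [0.483, -0.1612, 0.1111]
tool_rot: [-0.603, 0.603, -0.369, 0.37]
contact_force: [-1.3, -0.7, 2.7]
gripper_width: 0.145
```

Emit:
{"name": "drive_tool", "arguments": {
  "motion": [
    [[0,0,-0.04],[0,0,0],1],
    [[0,0,-0.04],[0,0,0],1]
  ]
}}

```text
time: 14.15
tool_pos: [0.4817, -0.1618, 0.1112]
tool_rot: [0.603, -0.602, 0.369, -0.37]
contact_force: [1.0, -0.2, 1.9]
gripper_width: 0.156
```

Emit:
{"name": "drive_tool", "arguments": {
  "motion": [
    [[0,0,-0.04],[0,0,0],1],
    [[0,0,0],[0,0,0],1]
  ]
}}

```text
time: 14.35
tool_pos: [0.4807, -0.1623, 0.1111]
tool_rot: [0.603, -0.602, 0.369, -0.37]
contact_force: [4.0, 1.4, 1.5]
gripper_width: 0.146
```

Emit:
{"name": "drive_tool", "arguments": {
  "motion": [
    [[0,0,-0.04],[0,0,0],1],
    [[0,0,-0.04],[0,0,0],1]
  ]
}}

```text
time: 14.55
tool_pos: [0.4794, -0.163, 0.1111]
tool_rot: [0.604, -0.602, 0.369, -0.37]
contact_force: [7.6, 2.1, 0.8]
gripper_width: 0.149
```

Emit:
{"name": "drive_tool", "arguments": {
  "motion": [
    [[0,0,-0.04],[0,0,0],1],
    [[0,0,-0.04],[0,0,0],1]
  ]
}}

```text
time: 14.75
tool_pos: [0.4781, -0.1637, 0.1112]
tool_rot: [0.604, -0.602, 0.368, -0.371]
contact_force: [8.5, 3.2, -0.6]
gripper_width: 0.153
```

Emit:
{"name": "drive_tool", "arguments": {
  "motion": [
    [[0,0.025,-0.02],[0,0,0],1],
    [[0,0.025,-0.04],[0,0,0],1]
  ]
}}

```text
time: 14.95
tool_pos: [0.4773, -0.1642, 0.1103]
tool_rot: [0.604, -0.601, 0.368, -0.371]
contact_force: [9.8, 3.8, 0.1]
gripper_width: 0.146
```

Emit:
{"name": "drive_tool", "arguments": {
  "motion": [
    [[0,0.01,-0.04],[0,0,0],1],
    [[0,0.01,-0.04],[0,0,0],1]
  ]
}}

```text
time: 15.15
tool_pos: [0.4759, -0.1651, 0.11]
tool_rot: [0.605, -0.601, 0.368, -0.371]
contact_force: [9.6, 4.8, 1.2]
gripper_width: 0.148
```

Emit:
{"name": "drive_tool", "arguments": {
  "motion": [
    [[0,0.01,-0.04],[0,0,0],1],
    [[0,0.01,-0.04],[0,0,0],1]
  ]
}}

```text
time: 15.35
tool_pos: [0.474, -0.1662, 0.1097]
tool_rot: [0.604, -0.601, 0.368, -0.371]
contact_force: [6.6, 3.2, 2.5]
gripper_width: 0.152
```

Emit:
{"name": "drive_tool", "arguments": {
  "motion": [
    [[0,0.01,-0.04],[0,0,0],1],
    [[0,0.01,-0.04],[0,0,0],1]
  ]
}}

```text
time: 15.55
tool_pos: [0.4715, -0.1676, 0.1093]
tool_rot: [0.604, -0.602, 0.368, -0.371]
contact_force: [4.1, 1.2, 4.2]
gripper_width: 0.151
```

Emit:
{"name": "drive_tool", "arguments": {
  "motion": [
    [[0,0.01,-0.04],[0,0,0],1],
    [[0,0.01,-0.04],[0,0,0],1]
  ]
}}

```text
time: 15.75
tool_pos: [0.4686, -0.1687, 0.1081]
tool_rot: [0.603, -0.603, 0.369, -0.37]
contact_force: [4.1, 1.5, 3.4]
gripper_width: 0.151
```

Emit:
{"name": "drive_tool", "arguments": {
  "motion": [
    [[0,0,-0.04],[0,0,0],1],
    [[0,0,-0.04],[0,0,0],1],
    [[0,0,-0.04],[0,0,0],1],
    [[0,0,0],[0,0,0],1]
  ]
}}

```text
time: 16.15
tool_pos: [0.4648, -0.1701, 0.1074]
tool_rot: [-0.602, 0.603, -0.37, 0.369]
contact_force: [-0.4, -0.1, 4.5]
gripper_width: 0.152
```

```bash
python3 - <<'E'
from h import *
tgt(None)
g=grab('side');f=grab('top')
B=cv2.resize(g['img'][135:180,250:305],(440,360),interpolation=cv2.INTER_CUBIC)
A=cv2.resize(f['img'][125:170,330:374],(352,360),interpolation=cv2.INTER_CUBIC)
cv2.imwrite('pics/c7.png',np.hstack([A,B])); 
E
```

```text
t 16.15 pos [ 0.4648 -0.1701  0.1074] jaw -63.0 tilt [-0.    -1.    -0.002] F [-0.35 -0.06  4.48] T [ 0.2  -0.52 -0.03] w 0.152
```

View pics/c7.png

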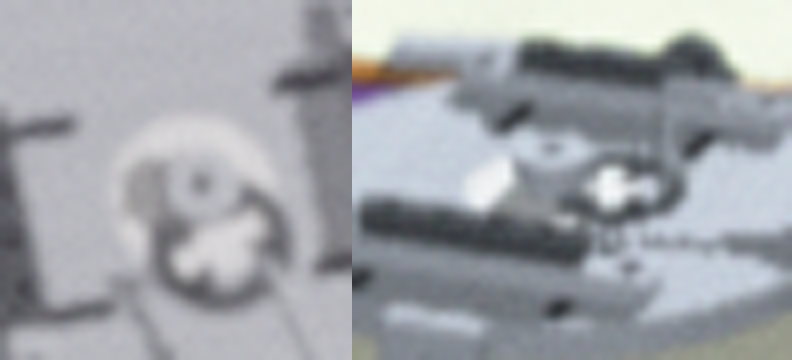

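The ring has come off toward its back. In the top crop its centre is at about (222,248), against the head centre at (203,182). Measuring it.

```bash
cat >> h.py <<'E'
def ringfit(f,x0,y0,rng=.012):
    gf=cv2.cvtColor(f['img'],cv2.COLOR_BGR2GRAY).astype(np.float32)
    th=np.radians(np.arange(0,360,5));b=[]
    for cx in np.arange(x0-rng,x0+rng,.001):
        for cy in np.arange(y0-rng,y0+rng,.001):
            uv=np.array([proj(f,(cx+.0195*np.cos(t),cy+.0195*np.sin(t),.097)) for t in th],np.float32)
            s=cv2.remap(gf,uv[None,:,0],uv[None,:,1],cv2.INTER_LINEAR)[0]
            for y in range(-30,80,10):
                rel=(np.degrees(th)-y+180)%360-180
                b.append((s[abs(rel)>50].mean()-.5*s[abs(rel)<35].mean(),cx,cy,y))
    b.sort(); return np.round(b[:3],3)
E
python3 - <<'E'
from h import *
f=load('top')
print('head',world(f,330+203/8-.5,125+182/8-.5,plane=.107),'ring eye',world(f,330+222/8-.5,125+248/8-.5,plane=.097))
print(ringfit(f,.575,-.112))
y=np.radians(27);s=manip.state()['tool_pos'];print('point~',s[:2]+.111*np.array([np.cos(y),np.sin(y)]))
E
```

```text
head [ 0.59346138 -0.10646002  0.107     ] ring eye [ 0.57546712 -0.1140197   0.097     ]
[[33.79   0.578 -0.113 10.   ]
 [34.119  0.579 -0.113 10.   ]
 [34.65   0.578 -0.113 20.   ]]
point~ [ 0.56356627 -0.11974933]
```

Emit:
{"name": "drive_tool", "arguments": {
  "motion": [
    [[0,-0.02,-0.04],[0,0,0],1],
    [[0,-0.02,-0.04],[0,0,0],1],
    [[0,0,-0.04],[0,0,0],1],
    [[0,0,-0.04],[0,0,0],1],
    [[0,0,-0.04],[0,0,0],1],
    [[0,0,-0.04],[0,0,0],1],
    [[0,0,-0.04],[0,0,0],1]
  ]
}}

```text
time: 16.95
tool_pos: [0.459, -0.173, 0.1084]
tool_rot: [-0.603, 0.603, -0.37, 0.369]
contact_force: [0.8, 0.5, 2.5]
gripper_width: 0.147
```

Emit:
{"name": "drive_tool", "arguments": {
  "motion": [
    [[0,0,-0.04],[0,0,0],1],
    [[0,0,-0.04],[0,0,0],1],
    [[0,0,-0.04],[0,0,0],1],
    [[0,0,-0.04],[0,0,0],1],
    [[0,0,-0.04],[0,0,0],1],
    [[0,0,-0.04],[0,0,0],1],
    [[0,0,0],[0,0,0],1]
  ]
}}

```text
time: 17.65
tool_pos: [0.4535, -0.176, 0.1085]
tool_rot: [-0.603, 0.603, -0.37, 0.369]
contact_force: [-0.9, -0.7, 2.5]
gripper_width: 0.152
```

```bash
python3 - <<'E'
from h import *
tgt(None)
f=grab('top');print(ringfit(f,.568,-.118,.014))
y=np.radians(27);s=manip.state()['tool_pos'];print('point~',s[:2]+.111*np.array([np.cos(y),np.sin(y)]))
E
```

```text
t 17.65 pos [ 0.4535 -0.176   0.1085] jaw -63.0 tilt [-0.    -1.    -0.001] F [-0.87 -0.68  2.47] T [ 0.2  -0.26  0.01] w 0.152
[[17.396  0.565 -0.119 30.   ]
 [18.517  0.564 -0.119 30.   ]
 [18.82   0.565 -0.12  30.   ]]
point~ [ 0.55233436 -0.12558251]
```

Emit:
{"name": "drive_tool", "arguments": {
  "motion": [
    [[0,-0.02,0.06],[0,0,0],1],
    [[0,-0.05,0],[0,0,0],1],
    [[0,-0.1,0],[0,0,0],1],
    [[0,-0.2,0],[0,0,0],1],
    [[0,-0.4,0],[0,0,0],1],
    [[0,-0.6,0],[0,0,0],1],
    [[0,-0.6,0],[0,0,0],1],
    [[0,-0.6,0],[0,0,0],1],
    [[0,-0.6,0],[0,0,0],1],
    [[0,0,0],[0,0,0],1]
  ]
}}

```text
time: 18.7
tool_pos: [0.4568, -0.176, 0.1916]
tool_rot: [0.603, -0.603, 0.367, -0.372]
contact_force: [0.5, -0.1, -0.3]
gripper_width: 0.15
```

```bash
python3 - <<'E'
from h import *
tgt((.4607,.2858,.19),-107)
f=grab('top');g=grab('side');print(ringfit(f,.565,-.119,.01))
B=cv2.resize(g['img'][60:180,230:350],(480,480),interpolation=cv2.INTER_CUBIC)
A=cv2.resize(f['img'][125:170,330:360],(320,480),interpolation=cv2.INTER_CUBIC)
cv2.imwrite('pics/c8.png',np.hstack([A,B])); 
E
```

```text
t 18.70 pos [ 0.4568 -0.176   0.1916] jaw -63.0 tilt [ 0.005 -1.     0.003] F [ 0.49 -0.13 -0.33] T [-0.02 -0.01 -0.03] w 0.150
shift units [-1.639e+01  1.000e-02  8.530e+00]
turn units [-0.06  8.8   0.04]
[[17.094  0.565 -0.119 30.   ]
 [17.413  0.564 -0.119 30.   ]
 [18.578  0.565 -0.12  30.   ]]
```

View pics/c8.png

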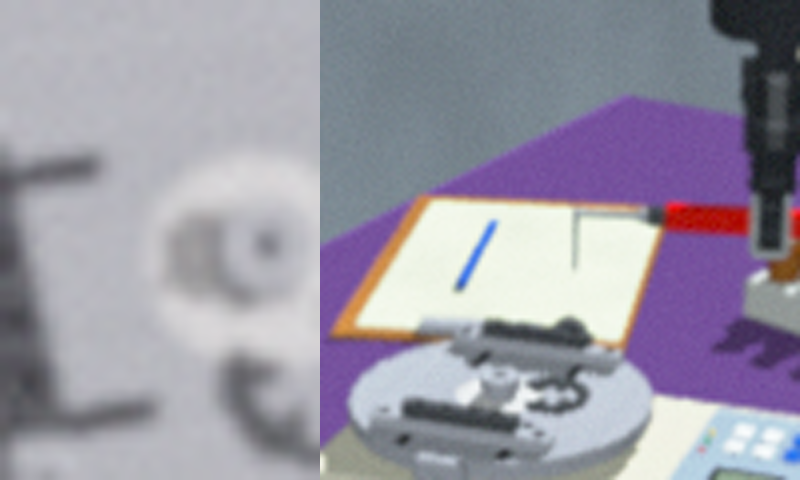

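The ring lies flat on the plate in the side crop at (555,393), clear of the spindle at (500,380), and the pick hangs free. I'll take it back to the rest.

Emit:
{"name": "drive_tool", "arguments": {
  "motion": [
    [[0,0,0],[0,1,0],1],
    [[0,0,0],[0,1,0],1],
    [[0,0,0],[0,1,0],1],
    [[0,0,0],[0,1,0],1],
    [[0,0,0],[0,1,0],1],
    [[0,0,0],[0,1,0],1],
    [[0,0,0],[0,1,0],1],
    [[0,0,0],[0,1,0],1],
    [[-0.5,0,-0.15],[0,0.8,0],1],
    [[-1,0,-0.3],[0,0,0],1],
    [[-1,0,-0.3],[0,0,0],1],
    [[-1,0,-0.3],[0,0,0],1]
  ]
}}

```text
time: 20.0
tool_pos: [0.4539, -0.0827, 0.1864]
tool_rot: [0.42, -0.421, 0.569, -0.568]
contact_force: [0.6, 0.1, -1.0]
gripper_width: 0.148
```

Emit:
{"name": "drive_tool", "arguments": {
  "motion": [
    [[-1,0,-0.3],[0,0,0],1],
    [[-1,0,-0.3],[0,0,0],1],
    [[-1,0,-0.3],[0,0,0],1],
    [[-1,0,-0.3],[0,0,0],1],
    [[-1,0,-0.3],[0,0,0],1],
    [[-1,0,-0.3],[0,0,0],1],
    [[-1,0,-0.3],[0,0,0],1],
    [[-1,0,-0.3],[0,0,0],1],
    [[-1,0,-0.3],[0,0,0],1],
    [[-1,0,-0.3],[0,0,0],1],
    [[-1,0,-0.3],[0,0,0],1],
    [[-1,0,-0.3],[0,0,0],1]
  ]
}}

```text
time: 21.2
tool_pos: [0.4555, 0.2303, 0.1864]
tool_rot: [0.42, -0.421, 0.569, -0.568]
contact_force: [0.9, -0.3, -1.0]
gripper_width: 0.147
```

Emit:
{"name": "drive_tool", "arguments": {
  "motion": [
    [[-1,0,-0.3],[0,0,0],1],
    [[-0.8,0,-0.3],[0,0,0],1],
    [[0,0,0],[0,0,0],1],
    [[0,0,0],[0,0,0],1]
  ]
}}

```text
time: 21.6
tool_pos: [0.4546, 0.2766, 0.1866]
tool_rot: [0.42, -0.422, 0.568, -0.568]
contact_force: [0.4, -0.5, -0.6]
gripper_width: 0.151
```

```bash
python3 - <<'E'
from h import *
tgt((.4607,.2859,.035),-107)
E
```

```text
t 21.60 pos [0.4546 0.2766 0.1866] jaw -106.9 tilt [ 0.002 -1.    -0.002] F [ 0.4  -0.46 -0.6 ] T [ 0.02 -0.02  0.05] w 0.151
shift units [-0.44  6.06  0.14]
turn units [0.02 0.01 0.02]
```

Emit:
{"name": "drive_tool", "arguments": {
  "motion": [
    [[-0.47,0.3,0.13],[0,0,0],1],
    [[0,0.6,0],[0,0,0],1],
    [[0,0.7,0],[0,0,0],1],
    [[0,0.7,0],[0,0,0],1],
    [[0,0.7,0],[0,0,0],1],
    [[0,0.7,0],[0,0,0],1],
    [[0,0.7,0],[0,0,0],1],
    [[0,0.5,0],[0,0,0],1],
    [[0,0.3,0],[0,0,0],1],
    [[0,0.2,0],[0,0,0],1],
    [[0,0.1,0],[0,0,0],1],
    [[0,0,0],[0,0,0],1]
  ]
}}

```text
time: 22.8
tool_pos: [0.4619, 0.2872, 0.0505]
tool_rot: [-0.421, 0.421, -0.568, 0.568]
contact_force: [0.3, -0.7, -0.0]
gripper_width: 0.144
```

Emit:
{"name": "drive_tool", "arguments": {
  "motion": [
    [[0,0.1,0],[0,0,0],1],
    [[0,0.1,0],[0,0,0],1],
    [[0,0,0],[0,0,0],1]
  ]
}}

```text
time: 23.1
tool_pos: [0.4617, 0.2872, 0.0452]
tool_rot: [0.421, -0.421, 0.568, -0.568]
contact_force: [0.4, 0.2, -1.1]
gripper_width: 0.152
```

```bash
python3 - <<'E'
from h import *
tgt((.461,.2868,.035),-107)
g=grab('side')
B=cv2.resize(g['img'][215:325,150:260],(600,600),interpolation=cv2.INTER_CUBIC)
cv2.imwrite('pics/c9.png',B)
E
```

```text
t 23.10 pos [0.4617 0.2872 0.0452] jaw -107.0 tilt [ 0. -1. -0.] F [ 0.43  0.18 -1.11] T [-0.02  0.    0.04] w 0.152
shift units [ 0.02  0.41 -0.02]
turn units [0. 0. 0.]
```

View pics/c9.png

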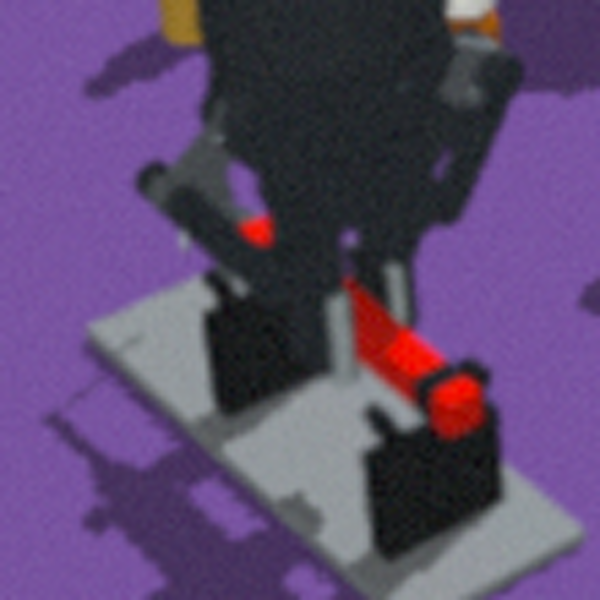

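The grip's rear end, at (458,405), lies between the horns and about 9 mm above its seat. I'll lower it into contact.

Emit:
{"name": "drive_tool", "arguments": {
  "motion": [
    [[0,0.1,0],[0,0,0],1],
    [[0,0.1,0],[0,0,0],1],
    [[0,0.06,0],[0,0,0],1],
    [[0,0,0],[0,0,0],1]
  ]
}}

```text
time: 23.55
tool_pos: [0.4615, 0.287, 0.0384]
tool_rot: [0.42, -0.421, 0.568, -0.568]
contact_force: [0.7, -0.1, -1.5]
gripper_width: 0.146
```

Emit:
{"name": "drive_tool", "arguments": {
  "motion": [
    [[0,0.04,0],[0,0,0],1],
    [[0,0,0],[0,0,0],1]
  ]
}}

```text
time: 23.75
tool_pos: [0.4617, 0.2872, 0.0377]
tool_rot: [0.421, -0.421, 0.568, -0.568]
contact_force: [-1.1, -0.1, -2.4]
gripper_width: 0.148
```

Emit:
{"name": "drive_tool", "arguments": {
  "motion": [
    [[0,0.04,0],[0,0,0],1],
    [[0,0,0],[0,0,0],1]
  ]
}}

```text
time: 23.95
tool_pos: [0.4617, 0.2871, 0.0367]
tool_rot: [0.421, -0.421, 0.568, -0.568]
contact_force: [0.4, -0.5, -0.1]
gripper_width: 0.156
```

Emit:
{"name": "drive_tool", "arguments": {
  "motion": [
    [[0,0.04,0],[0,0,0],1],
    [[0,0,0],[0,0,0],1]
  ]
}}

```text
time: 24.15
tool_pos: [0.4619, 0.2873, 0.0363]
tool_rot: [0.421, -0.421, 0.568, -0.568]
contact_force: [-1.4, -1.4, 3.4]
gripper_width: 0.148
```

Emit:
{"name": "drive_tool", "arguments": {
  "motion": [
    [[0,0.03,0],[0,0,0],1],
    [[0,0,0],[0,0,0],1]
  ]
}}

```text
time: 24.35
tool_pos: [0.4619, 0.2873, 0.0359]
tool_rot: [0.421, -0.421, 0.568, -0.568]
contact_force: [-2.6, -1.7, 7.0]
gripper_width: 0.148
```

Emit:
{"name": "drive_tool", "arguments": {
  "motion": [
    [[0,-0.02,0],[0,0,0],1],
    [[0,0,0],[0,0,0],-1],
    [[0,0,0],[0,0,0],-1],
    [[0,0,0],[0,0,0],-1],
    [[0,0,0],[0,0,0],-1],
    [[0,0,0],[0,0,0],-1],
    [[0,0,0],[0,0,0],-1],
    [[0,0,0],[0,0,0],-1],
    [[0,0,0],[0,0,0],-1]
  ]
}}

```text
time: 25.25
tool_pos: [0.4618, 0.2872, 0.0356]
tool_rot: [-0.421, 0.421, -0.568, 0.568]
contact_force: [0.8, -0.5, 0.5]
gripper_width: 0.999
```

Emit:
{"name": "drive_tool", "arguments": {
  "motion": [
    [[0,-0.3,0],[0,0,0],-1],
    [[0,-0.5,0],[0,0,0],-1],
    [[0,-0.8,0],[0,0,0],-1],
    [[0,-0.8,0],[0,0,0],-1],
    [[0,-0.8,0],[0,0,0],-1],
    [[0,-0.8,0],[0,0,0],-1],
    [[0,-0.8,0],[0,0,0],-1],
    [[0,-0.8,0],[0,0,0],-1],
    [[0,-0.5,0],[0,0,0],-1],
    [[0,0,0],[0,0,0],-1]
  ]
}}

```text
time: 26.25
tool_pos: [0.4632, 0.2878, 0.1914]
tool_rot: [-0.423, 0.419, -0.568, 0.569]
contact_force: [-0.1, 0.3, 0.2]
gripper_width: 0.997
```

```bash
python3 - <<'E'
from h import *
tgt(None)
f=grab('top');g=grab('side');print(ringfit(f,.565,-.119,.006))
B=cv2.resize(g['img'][130:330,150:350],(600,600),interpolation=cv2.INTER_CUBIC)
cv2.imwrite('pics/c10.png',B)
E
```

```text
t 26.25 pos [0.4632 0.2878 0.1914] jaw -107.0 tilt [-0.004 -1.     0.004] F [-0.06  0.3   0.23] T [-0.    0.   -0.01] w 0.997
[[14.273  0.565 -0.119 30.   ]
 [14.807  0.564 -0.119 30.   ]
 [15.857  0.565 -0.119 40.   ]]
```

View pics/c10.png

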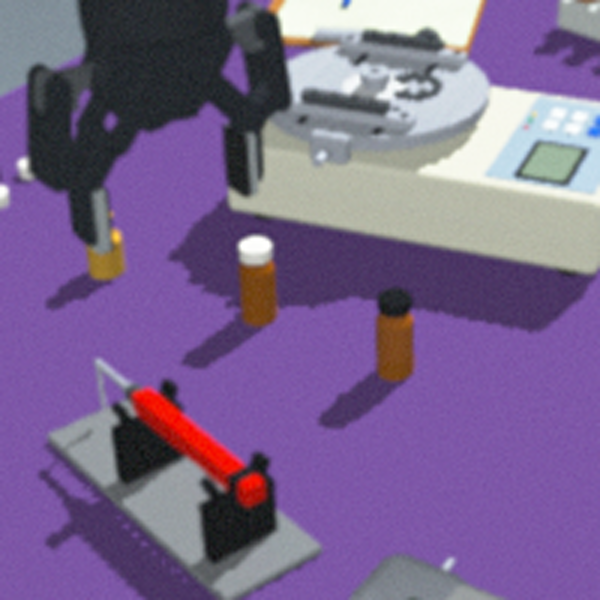

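The pick lies level in both notches, with its grip from (140,400) to (250,490). The vials and the weight stand upright, and the ring is on the plate at (420,85), clear of the spindle. Handing in.

```bash
python3 -c "
from plant import manip
print(manip.job_done())"
```

```text
the job is handed in; nothing more can be done
None
```

The ring is off the spindle and lying on the plate, the pick is back in its rest, and I handed the job in at about 26 s of the 51 s allowed. The hand-in gave no verdict.

- **Finding the gap:** I lowered the hook's point behind the spindle's head, felt the head at about 7 N, backed off 2.5 mm and lowered the point to the plate.
- **Drawing the ring:** I pulled at about 10 mm/s towards the ring's back. The force rose to about 11 N, then fell away as the ring let go. I drew it on a further 12 mm or so before lifting the pick clear.
- **Ring at the end:** The last camera fit puts its centre about 31 mm from the spindle axis (22 to 68 mm allowed). It looked flat on the plate, and the fit had not moved since I lifted the pick away.
- **Pick and the rest at the end:** The last picture shows the pick level in both notches, the vials and brass weight still upright, and the open gripper well clear. I judged these by eye and did not measure them.
- **Readings that disagreed:** The two cameras put the spindle about 4 to 7 mm apart, so I set the point by feel. While drawing, the point pressed on the plate with about 5 N, so I eased it up slightly; that is well under the 15 N limit.

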